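Spin the turntable and stop it on its mark

ROBOT

A 6-joint arm with a two-finger parallel gripper is mounted at the origin on a cart in front of the work surface, level with it; the furniture and walls round the work are solid. World frame = base frame: x ahead of the robot, y to its left, z up, the work surface at z = 0. Lengths are in mm, angles in rad, forces in N, time in s.
With the tool pointing down it reaches from about 300 to 775 mm from the base axis. Payload 14.6 kg.
Tool frame: the origin (TCP) lies midway between the tips of the shut fingers; the grasp point (between the pads) lies 19 mm behind it; z points along the fingers, y is the line along which they close (so a half turn about z gives the same grasp; the last joint's range is limited). The gripper opens to 85 mm and grips with 20 to 120 N. Pads are 22 mm wide; open, the fingers measure 114 mm over their backs; the gripper's body (76 mm by 85 mm) begins 54 mm behind the grasp point. The pads swing forward as they close: fully open they stand 13 mm farther back than shut.
Start: joints at [-0.067, 0.3, 1.521, -0, 1.321, -0.067], TCP at [549.99, -0.002, 231.281] pointing down, gripper open.
Joint ranges: [-3.03, 3.03], [-0.79, 2.21], [0.23, 2.52], [-1.04, 4.18], [0, 3.07], [-2.55, 2.55]. Speed limits (rad/s): [2.22, 2.22, 2.57, 3.14, 3.14, 3.14].

INTERFACE

Orientations are given as a unit quaternion [x, y, z, w].
In Python, from bench import arm gives the robot as it stands.
- The arm moves only by the tool step_arm, never from a script. Its argument "increments" is a list that holds one entry, the list of rows, each a list of 4 numbers: the shift along the tool's x, y, z in cm, then the turn about the tool's z in rad. A call has exactly 8 rows; each row is the pose to reach, as a shift and turn from the pose commanded when the call began, along the tool's axes at that moment; what a row does not reach only later rows make up. A row lasts 1/10 s, in which the tool goes at most 50 mm and 8.59 degrees, less where a joint would pass 70% of its speed; a pose out of reach is approached as far as the arm can. A call with a gripper value outside its range is refused whole. "claw" is the finger opening in cm, from 0 to 8.54, set as the call begins (left out, the last holds). The fingers move at their own pace and stop on an object; the grip force is fixed at half the most. Time passes only in rows, so rows that repeat a pose let the fingers close, or fill a call up. It gives the time, the measured TCP pose, the force, the opening and the grip force at its end, in the units of the state.
- arm.observe(): the state, without advancing time (a new reading comes with each control period).
- arm.capture(name): name is "scene" or "side" or "wrist"; returns (picture, depth): 400x640x3 uint8, red, green, blue; 400x640 float32, mm along the optical axis (not along the pixel's ray), 0 where there is no reading.
- arm.camera_model(name): a dict with "intrinsics" (3x3 intrinsics, pixels), "rvec" (rotation vector, rad) and "tvec" (3), from world to camera coordinates, as OpenCV has them. Camera axes: x right, y down, z forward; pixel columns grow to the right and rows downward; lengths in mm; the calibration is good to about 2 mm. A picture is of the moment at which its call begins: read the wrist's pose just before it. camera_model takes no time and is no camera call; for the wrist camera it gives the pose at the moment of the call.
- arm.job_done(): hands the job in; it is judged then, once.
The state is a dict: "time_s": time; "qpos": joint angles; "joint_velocities": joint speeds; "joint_efforts": joint torques, N m; "tcp_pos": TCP position; "ee_rot": TCP orientation; "force": force on the tool from outside, world axes, zero at the start; "torque": the same for the moment, N m; "gripper_width": finger opening in mm; "finger_force": force on a finger pad.
Only numpy, scipy, OpenCV 4.12 (cv2) and the standard library are available. Lean on these libraries where they do the work, as an engineer would, in place of code of your own. Each camera call takes 0.05 s, during which the arm holds its last target. There are 200 camera calls.

TASK

Check that the product turntable's bearing runs free, then park it: flick one of its pegs with a fingertip, either way round, so that the deck spins by itself and its arrow goes past the gate of two small posts at least once. When the arrow comes round to the gate again, lay a fingertip on the turning deck and brake it there, so that it stops with the arrow between the two posts, then take your hand away; once past the gate it must not come to a stop anywhere else first. Use only a light touch, pinch and lift nothing, and leave the other things where they are.

Things in the scene. Friction and masses are not known exactly. Their poses are not given: they have to be found in the camera images.
- stand: Fixed aluminium stand of the turntable: round foot 170 mm across, 16 mm high. Origin on the turntable's axis at the cabinet top, z up; +x points from the axis through the gate's middle (the stand may be turned). A tongue 10 mm high, 78 mm wide, reaches 148 mm out along +x and carries the gate.
- deck: The deck: pale wooden disc 220 mm across, 12 mm thick, about 0.5 to 0.85 kg, on a free vertical bearing. Origin on the axis at its underside, 26 mm above the cabinet top; +x points to the arrow. Five equal black pegs stand on it 98 mm from the axis at 60, 120, 180, 240, 300 degrees anticlockwise from +x. A peg pushed at 0.2 m/s sends it round at about 2 rad/s; it then slows gradually over 20 s or more.
- peg_top (a point): Top of the peg at 180 degrees, opposite the arrow. All pegs are upright, 12 mm thick with a 17 mm collar 3 mm high at the foot, and stand 26 mm above the deck's top; their tops are 64 mm above the cabinet top.
- deck_top (a point): Point on the axis at the height of the deck's flat top, 38 mm above the cabinet top. A flat steel hub cap 36 mm across and 7 mm high covers it. The ring of deck from 20 to 74 mm from the axis has a flush cork facing, bare and flat: pressed there with 2 to 5 N the deck stops almost at once. The spindle is sprung: the deck gives way from about 1 to 5 N, by at most 8 mm at about 15 N.
- turntable (a joint): Turn of the deck on its stand in rad, counted on over full turns, growing anticlockwise seen from above; the arrow stands in the middle of the gate at 0, 2 pi, 4 pi, -2 pi and so on. It starts at rest between 0.9 and 5.4.
- arrow_tip (a point): The outer point of the arrow, a black arrow-shaped ridge on the deck in the place of a sixth peg, 12 mm high above the deck, 12 to 24 mm wide, from 75 to 118 mm from the axis, pointing outward. Its point lies 118 mm from the axis, 44 mm above the cabinet top.
- gate_mid (a point): Middle of the gate: two upright posts 12 mm thick, 56 mm apart centre to centre, 134 mm from the axis, tops 52 mm above the cabinet top. This point lies between them just inside their line, 118 mm from the axis and 44 mm above the cabinet top, where the arrow's point stands when the deck is exactly on its mark. It does not turn with the deck.
- pomade_b: Bystander: low round white jar, 68 mm across, 43 mm high. Origin at the centre of its underside.
- bottle_3: Bystander: small white bottle with a ribbed lid, 48 mm across, 79 mm high. Origin at the centre of its underside.
- neck_tape: Bystander: roll of pale tape lying flat, 98 mm across, 25 mm high. Origin at the centre of its underside.
- guard_3: Bystander: small comb-like clipper guard, 35 x 44 x 17 mm. Origin at the centre of its underside.

How it is judged (in metres and radians):
On the way, in this order (a step that is already met when the one before it is completed fails the run):
1. the flicked deck spins by itself, untouched, faster than 0.6 rad/s for half a second (contact force between anything else and deck below 0.02 N and (velocity of joint turntable above 0.6 rad/s or velocity of joint turntable below -0.6 rad/s)), for 0.5 s.
2. still spinning untouched, the arrow has gone past the gate once (by at least 0.5 rad) (contact force between anything else and deck below 0.02 N and (velocity of joint turntable above 0.15 rad/s or velocity of joint turntable below -0.15 rad/s) and (value of joint turntable above 6.783 rad or value of joint turntable below -0.5 rad)), for 0.1 s.
3. the deck is held still by the fingers with the arrow in the gate (contact force between the fingers and deck above 0.3 N and not (velocity of joint turntable above 0.08 rad/s or velocity of joint turntable below -0.08 rad/s) and horizontal distance between arrow_tip and gate_mid below 0.022 m), for 0.1 s.
At the end, for the whole second after the job is handed in: The deck is at rest with the arrow's point between the two gate posts (within 22 mm of the gate's middle), and the bystanders stand within 15 mm of where they were (horizontal distance between arrow_tip and gate_mid below 0.022 m and not (velocity of joint turntable above 0.03 rad/s or velocity of joint turntable below -0.03 rad/s) and distance of each of pomade_b, bottle_3, neck_tape, guard_3 from where it was at the start of the episode below 0.015 m); the robot touches nothing.
It fails at once if after its arrow has passed the gate, the deck comes to rest anywhere but with the arrow in the gate (not (velocity of joint turntable above 0.06 rad/s or velocity of joint turntable below -0.06 rad/s) and not (horizontal distance between arrow_tip and gate_mid below 0.022 m) and (value of joint turntable above 6.533 rad or value of joint turntable below -0.25 rad)).
It fails at once if the deck is hit or pressed with more than 60 N (contact force between anything else and deck above 60 N).
It fails at once if one of the bystanders is shifted by more than 15 mm or lifted (distance of any of pomade_b, bottle_3, neck_tape, guard_3 from where it was at the start of the episode above 0.015 m).
It also fails if it takes over 48 s, if anything falls off the work surface, if the arm or the gripper's body presses on something with over 40 N, if the wrist force passes 120 N, or if a joint passes its speed limit or range.

## Working session

There is one attempt and no reset: what is moved stays moved. The work goes in short steps, Python scripts to look and compute and a tool call to move; the robot and the scene stay as the last step left them, time stands still between calls to the robot, and variables do not carry over. Pictures are saved under pics/ and viewed, at most 10 in all, crops included, and the job is handed in when it is done.

Besides the shell and the picture viewer there is one more tool, called after "Request:" as a command line: name --argument value ..., lists and objects as JSON in quotes. step_arm: Moves the arm, as the interface text tells. Its arguments: {"type":"object","properties":{"increments":{"type":"array"},"claw":{"type":"number"}},"required":["increments"]}

```bash
ls; mkdir -p pics; cat > h.py <<'E'
import numpy as np, cv2
from bench import arm
def snap(n,fn=None):
    im,d=arm.capture(n)
    if fn: cv2.imwrite('pics/'+fn,im[:,:,::-1])
    return im,d
def cam(n):
    m=arm.camera_model(n); K=np.array(m['intrinsics']); R=cv2.Rodrigues(np.array(m['rvec'],float))[0]; t=np.array(m['tvec'],float).ravel()
    return K,R,t
def ray(c,uv,z):
    K,R,t=c; uv=np.atleast_2d(uv).astype(float)
    d=(np.linalg.inv(K)@np.c_[uv,np.ones(len(uv))].T); d=(R.T@d).T; o=-R.T@t
    s=(z-o[2])/d[:,2]; return o+d*s[:,None]
E
python3 - <<'E'
from h import *
s=arm.observe(); print(s)
for n in ['scene','side']:
    snap(n,n+'0.png'); K,R,t=cam(n); print(n,K[0,0],-R.T@t,R[2])
E
```

```text
pics
{'time_s': 0.0, 'qpos': array([-6.66436602e-02,  3.00473917e-01,  1.52157467e+00,  1.30610443e-06,
        1.32065503e+00, -6.65739162e-02]), 'joint_velocities': array([ 1.44765548e-05,  1.93480698e-03, -3.74222908e-04,  1.75760751e-03,
       -1.01798155e-03, -1.44348044e-03]), 'joint_efforts': array([ 2.33377898e-03, -5.43485534e+01, -3.61782753e+01,  2.82532977e-05,
        4.14875918e-03, -3.55991256e-05]), 'tcp_pos': array([ 5.49780280e+02, -1.19714389e-02,  2.30722469e+02]), 'ee_rot': array([ 7.07131444e-01,  7.07081899e-01, -3.65294635e-04, -4.18474570e-04]), 'force': array([-0.10246074,  0.02531864,  0.46413923]), 'torque': array([ 0.02024822, -0.01042772, -0.01356992]), 'finger_force': 0.0, 'gripper_width': 85.11390999559356}
scene 456.2388286138876 [ -87.27125743 -488.27579728  939.11113908] [ 0.52291647  0.4055672  -0.74971568]
side 420.15766257333246 [ 183.43172467 -768.12031582  480.75758029] [ 0.34831298  0.83370304 -0.42850591]
```

View pics/scene0.png

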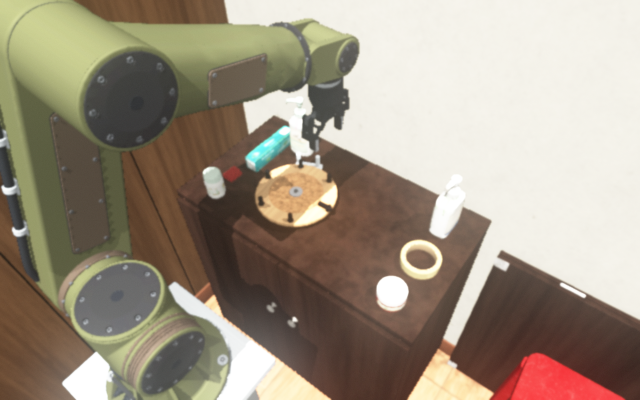

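View pics/side0.png

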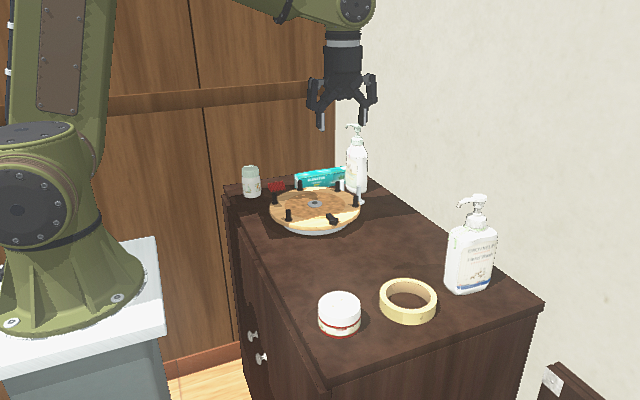

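The scene picture shows the deck centred near (296,191), its arrow near (325,207) and the gate near (312,163). The guard (red) is at (232,173) and the bottle at (214,182). The side picture shows the hub at (315,203), the arrow at (333,218) and a gate post at (359,195).

```bash
python3 - <<'E'
from h import *
a=cv2.imread('pics/scene0.png')[120:240,180:360]; b=cv2.imread('pics/side0.png')[150:250,220:400]
a=cv2.resize(a,None,fx=4,fy=4,interpolation=cv2.INTER_CUBIC)[:, :720]; b=cv2.resize(b,None,fx=4,fy=4,interpolation=cv2.INTER_CUBIC)
cv2.imwrite('pics/sc.png',a);cv2.imwrite('pics/sd.png',b)
c=cam('scene'); print(ray(c,[[296,191]],45)); print(ray(c,[[331,210]],44),ray(c,[[214,195],[232,173]],0))
c=cam('side'); print(ray(c,[[315,203]],45)); print(ray(c,[[337,221]],44))
E
```

```text
[[515.58554842  76.98110529  45.        ]]
[[517.77138397 -37.04352833  44.        ]] [[ 3.99831130e+02  2.80993198e+02 -1.13686838e-13]
 [ 4.91530486e+02  3.01285815e+02  0.00000000e+00]]
[[515.98879954  73.51191106  45.        ]]
[[526.62908279 -28.86306854  44.        ]]
```

View pics/sc.png

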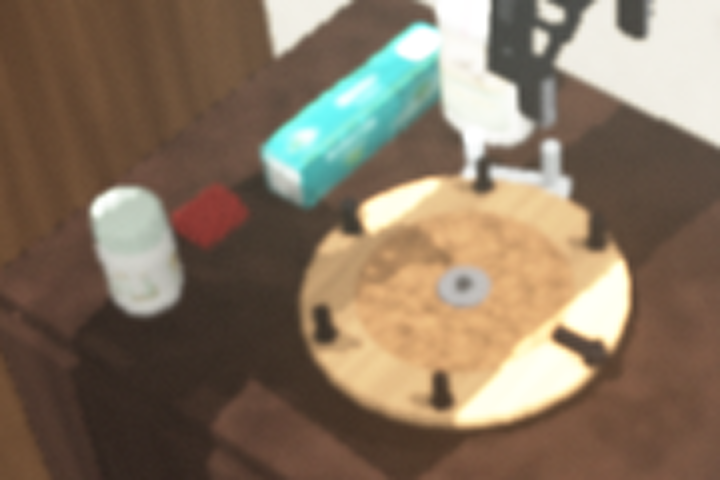

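View pics/sd.png

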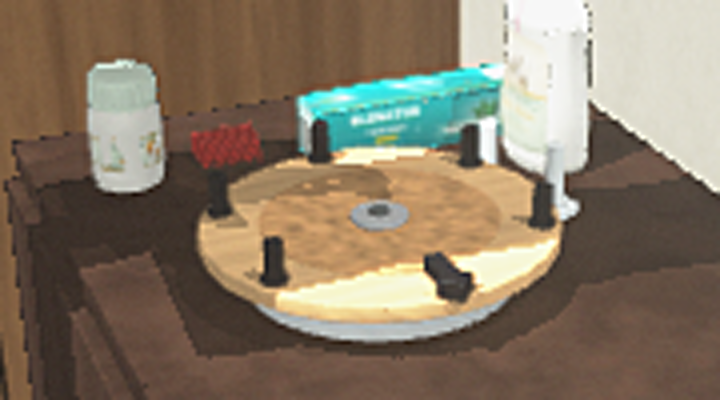

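In the scene crop the hub is at (463,285), the arrow tip at about (605,355) and the gate post tops at (473,130) and (551,143). In the side crop the hub is at (379,212), the arrow tip at (460,292) and the post tops at (487,120) and (557,143).

```bash
python3 - <<'E'
from h import *
P={'scene':((180,120),dict(hub=(463,284),pegs=[(482,158),(598,217),(440,373),(322,309),(350,206)],tip=(605,352),gate=[(473,130),(551,142)])),
'side':((220,150),dict(hub=(379,212),pegs=[(470,126),(545,181),(272,239),(217,172),(319,122)],tip=(462,290),gate=[(487,120),(557,143)]))}
for n,(o,d) in P.items():
    c=cam(n); f=lambda p:(np.atleast_2d(p)+.5)/4-.5+np.array(o)
    pg=ray(c,f(d['pegs']),64)[:,:2]; g=ray(c,f(d['gate']),52)[:,:2]
    h=ray(c,f(d['hub']),45)[0,:2]
    # lsq circle
    A=np.c_[2*pg,np.ones(5)]; s=np.linalg.lstsq(A,(pg**2).sum(1),rcond=None)[0]; ctr=s[:2]
    print(n,'hub',h,'circ',ctr,np.sqrt(s[2]+ctr@ctr)); 
    for q in pg: print(' peg',q,np.hypot(*(q-ctr)),np.degrees(np.arctan2(*(q-ctr)[::-1])))
    t=ray(c,f(d['tip']),44)[0,:2]; print(' tip',t,np.hypot(*(t-ctr)),np.degrees(np.arctan2(*(t-ctr)[::-1])))
    m=g.mean(0); print(' gate',g,np.hypot(*(g[0]-g[1])),np.hypot(*(m-ctr)),np.degrees(np.arctan2(*(m-ctr)[::-1])))
E
```

```text
scene hub [515.65769743  79.18951829] circ [519.22541055  79.76771618] 97.26395699431272
 peg [602.81098579 131.79995789] 98.45761811934845 31.902373048609196
 peg [603.79761623  32.27976339] 96.99259576669196 -29.314550146054906
 peg [435.85140613  30.92086247] 96.62939372442474 -149.63497315749052
 peg [432.35170452 126.98641049] 98.87692294649266 151.47447643378015
 peg [513.46340865 174.914099  ] 95.3206946508564 93.46556200780579
 tip [524.03196494 -32.04386926] 111.91484978714374 -87.53848559492128
 gate [[631.09343256 163.74175551]
 [653.82226999 110.86944783]] 57.55068175275807 136.00309817204442 25.028122227368307
side hub [515.40028299  76.04458038] circ [518.11839721  81.42229192] 98.39843770952459
 peg [601.6526958  133.16114359] 98.25928868319502 31.77293749735964
 peg [606.82068658  38.15727706] 98.69122377482473 -26.001052811448623
 peg [433.79985424  31.55025053] 97.96344828884203 -149.3968817646946
 peg [432.51668674 131.15723373] 99.0010973270516 149.843238069117
 peg [515.78929863 179.46788378] 98.07325212846578 91.3608202339356
 tip [520.71116227 -31.91171568] 113.3636613189552 -88.68946143658505
 gate [[628.27604989 163.78807052]
 [652.7289945  110.41457671]] 58.708400940047554 134.45455968333442 24.463306716030907
```

Request:
step_arm --increments '[[[2,-1.6,1.4,0],[4,-3.2,2.8,0],[6,-4.8,4.2,0],[8.5,-6.4,5.6,0],[11,-8,7,0],[13.5,-10,9,0],[15.5,-12,11,0],[16,-12.6,12,0]]]' --claw 0

```text
time_s: 0.9
tcp_pos: [421.8, 161.1, 109.7]
ee_rot: [0.706, 0.708, -0.001, -0.001]
force: [0.7, -0.2, -0.4]
gripper_width: 0.3
finger_force: 0.0
```

Request:
step_arm --increments '[[[0,0,1,0],[0,0,2,0],[0,0,3,0],[0,0,4,0],[0,0,5,0],[0,0,5.6,0],[-0.4,0,6.1,0],[-0.6,0,6.1,0]]]'

```text
time_s: 1.7
tcp_pos: [423.8, 153.6, 49.7]
ee_rot: [0.707, 0.707, -0.0, -0.0]
force: [0.4, 0.6, 0.4]
gripper_width: -0.3
finger_force: 0.0
```

```bash
python3 - <<'E'
from h import *
im,_=snap('side'); cv2.imwrite('pics/s1.png',cv2.resize(im[130:250,220:400,::-1],None,fx=4,fy=4,interpolation=cv2.INTER_CUBIC)); s=arm.observe(); print(s['tcp_pos'],s['time_s'],s['force'])
E
```

```text
[423.98394058 153.46611438  50.1636824 ] 1.75 [-0.45960957 -0.36876521  0.98824428]
```

View pics/s1.png

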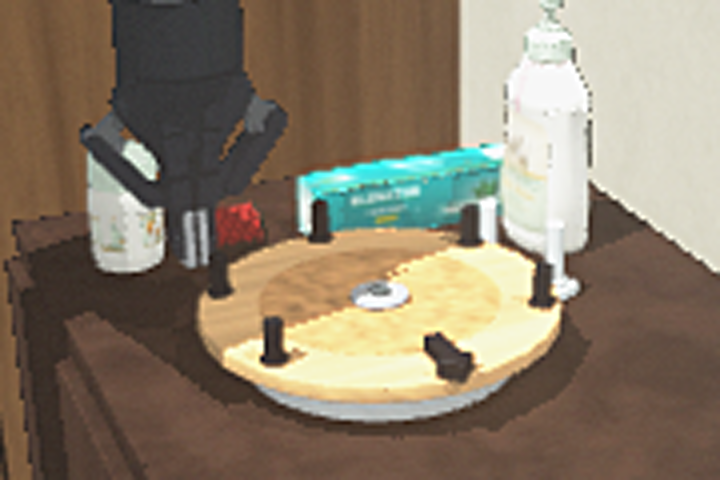

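The fingertips at (195,240) are narrow, about 16 mm, and stand just behind the near-left peg at (217,250). The way is clear, so I flick the peg.

Request:
step_arm --increments '[[[-0.5,0.2,0,0],[-1.1,0.3,0,0],[-1.9,0.2,0,0],[-3.0,0.1,0,0],[-4.4,0,0,0],[-6.2,0,0,0],[-6.4,-2,-2.5,0],[-6.4,-5,-5.5,0]]]'

```text
time_s: 2.55
tcp_pos: [373.3, 88.7, 105.2]
ee_rot: [0.708, 0.707, -0.001, -0.001]
force: [0.4, 0.3, 0.5]
gripper_width: -0.2
finger_force: 0.0
```

```bash
cat >> h.py <<'E'
C=np.array([517.5,79.5]); G=np.radians(24.8)
def pegangle(im,n):
    """deck angle from dark pixels: sample peg ring at z=55, arrow at z=50"""
    K,R,t=cam(n); hsv=im.max(2)
    a=np.radians(np.arange(0,360,1.))
    def samp(r,z):
        P=np.c_[C[0]+r*np.cos(a),C[1]+r*np.sin(a),np.full(360,z)]
        q=(K@(R@P.T+t[:,None])).T; q=q[:,:2]/q[:,2:]
        return cv2.remap(hsv.astype(np.float32),q[:,0:1].astype(np.float32),q[:,1:2].astype(np.float32),cv2.INTER_LINEAR).ravel()
    return a,samp
def theta(n,fn=None):
    im,_=snap(n,fn); s=arm.observe()['time_s']; a,samp=pegangle(im,n)
    d1=(samp(80,49)<70)|0; d2=samp(86,49)<70; d3=samp(107,49)<70
    w=(d1.astype(float)+d2+d3); 
    z=(w**2*np.exp(1j*a))[w>=2]
    return s,w,(np.angle(z.sum())-G)%(2*np.pi),abs(z.sum())/max(1,(w[w>=2]**2).sum()),len(z)
E
python3 - <<'E'
from h import *
for n in ['scene','side','scene','side']:
    s,w,th,q,k=theta(n,'f_%s_%d.png'%(n,int(arm.observe()['time_s']*100))); print(n,s,round(th,3),round(q,2),k,np.where(w>=2)[0])
print(arm.observe()['tcp_pos'])
E
```

```text
scene 2.6 5.85 0.0 0 []
side 2.65 1.418 0.29 15 [ 26  94  95  96  97  98  99 100 201 202 203 204 321 322 333]
scene 2.7 5.85 0.0 0 []
side 2.75 0.061 0.28 21 [ 37  38  39 106 107 108 109 110 111 112 113 114 216 217 218 291 333 334
 335 336 344]
[374.24337063  89.58355996 105.89310446]
```

```bash
ls pics; python3 - <<'E'
import cv2,glob,numpy as np
fs=sorted(glob.glob('pics/f_*'))
a=cv2.resize(cv2.imread([f for f in fs if 'scene' in f][-1])[130:240,180:360],None,fx=3,fy=3); b=cv2.resize(cv2.imread([f for f in fs if 'side' in f][-1])[140:250,220:400],None,fx=3,fy=3)
cv2.imwrite('pics/cmp.png',np.vstack([a,b])[:600])
E
```

```text
f_scene_254.png
f_scene_265.png
f_side_260.png
f_side_270.png
s1.png
sc.png
scene0.png
sd.png
side0.png
```

View pics/cmp.png

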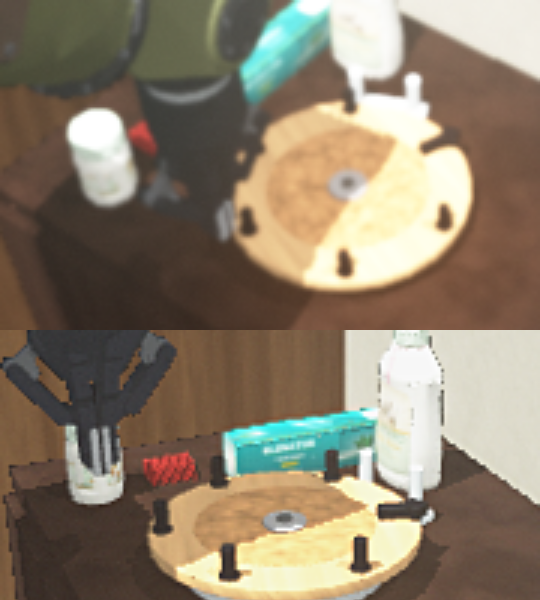

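The flicked deck is turning freely anticlockwise. In the top view the arrow is at about (440,140), close to the gate. I'll now sharpen the arrow detector using the saved frames.

```bash
cat >> h.py <<'E'
def arrow(im,n,full=False):
    a,samp=pegangle(im,n)
    S=np.array([samp(r,49) for r in range(78,115,4)])
    m=np.sort(S,0)[-2]   # nearly all of the radius dark
    # width-consistent: average across +-4 deg
    m=cv2.blur(np.r_[m[-5:],m,m[:5]].reshape(-1,1),(1,7)).ravel()[5:-5]
    return a,m
E
python3 - <<'E'
from h import *
import glob
for f in ['pics/scene0.png','pics/side0.png']+sorted(glob.glob('pics/f_*')):
    n='scene' if 'scene' in f else 'side'
    a,m=arrow(cv2.imread(f)[:,:,::-1],n); o=[i for i in range(360) if m[i]==m[[(i+k)%360 for k in range(-12,13)]].min()]
    o=sorted(o,key=lambda i:m[i])[:5]; print(f,[(i,int(m[i])) for i in o],int(np.median(m)))
E
```

```text
pics/scene0.png [(269, 112), (32, 151), (98, 175), (328, 185), (210, 187)] 235
pics/side0.png [(270, 78), (100, 129), (145, 162), (122, 167), (35, 171)] 217
pics/f_scene_254.png [(324, 125), (92, 193), (115, 215), (27, 229), (153, 232)] 251
pics/f_scene_265.png [(335, 124), (105, 207), (38, 210), (151, 230), (83, 233)] 249
pics/f_side_260.png [(324, 75), (103, 159), (74, 182), (56, 188), (164, 208)] 227
pics/f_side_270.png [(337, 76), (108, 105), (37, 116), (78, 175), (174, 209)] 218
```

Request:
step_arm --increments '[[[0.4,1.6,0,0],[0.8,3.4,0,0],[1.3,5.4,0,0],[1.8,7.4,0,0],[2.3,9.4,0.2,0],[2.9,11.4,0.5,0],[3.4,13.3,0.8,0],[3.6,14.3,1.2,0]]]'

```text
time_s: 3.55
tcp_pos: [518.1, 125.9, 91.6]
ee_rot: [0.707, 0.707, -0.001, -0.0]
force: [-0.4, 0.5, 0.1]
gripper_width: -0.4
finger_force: 0.0
```

Request:
step_arm --increments '[[[0,0,0.6,0],[0,0,1.2,0],[0,0,1.8,0],[0,0,2.4,0],[0,0,3.0,0],[0,0,3.6,0],[0,0,4.2,0],[0,0,4.6,0]]]'

```text
time_s: 4.35
tcp_pos: [516.9, 126.0, 46.7]
ee_rot: [0.707, 0.707, -0.0, -0.0]
force: [0.6, 0.5, 0.0]
gripper_width: 0.5
finger_force: 0.0
```

```bash
cat > m.py <<'E'
from h import *
import sys
def meas(k,gap=0):
    r=[]
    for j in range(k):
        n=['scene','side'][j%2]
        t=arm.observe()['time_s']; im,_=snap(n,'m_%s_%d.png'%(n,round(t*100))); a,m=arrow(im,n)
        i=int(m.argmin()); s=np.sort([m[q] for q in range(360) if min((q-i)%360,(i-q)%360)>12])[0]
        r.append((n,round(t,2),i,int(m[i]),int(s)))
    return r
for x in meas(int(sys.argv[1])): print(*x)
s=arm.observe(); print(s['time_s'],s['tcp_pos'],s['force'])
E
python3 m.py 8
```

```text
scene 4.35 72 81 87
side 4.4 171 59 76
scene 4.45 72 82 93
side 4.5 181 61 86
scene 4.55 72 82 95
side 4.6 190 68 72
scene 4.65 72 81 94
side 4.7 194 74 106
4.75 [517.14618125 126.04429153  47.55085108] [ 0.202425    0.42924388 -0.41862453]
```

```bash
python3 m.py 30
```

```text
scene 4.75 74 81 87
side 4.8 206 69 112
scene 4.85 72 81 95
side 4.9 214 76 85
scene 4.95 72 80 93
side 5.0 224 76 83
scene 5.05 72 82 93
side 5.1 234 78 86
scene 5.15 72 79 94
side 5.2 134 74 84
scene 5.25 72 80 93
side 5.3 253 84 114
scene 5.35 74 79 86
side 5.4 262 87 114
scene 5.45 72 79 92
side 5.5 272 81 89
scene 5.55 72 80 93
side 5.6 108 77 78
scene 5.65 72 80 92
side 5.7 289 77 89
scene 5.75 72 81 94
side 5.8 132 74 76
scene 5.85 72 80 94
side 5.9 305 74 97
scene 5.95 73 80 89
side 6.0 314 71 115
scene 6.05 72 81 95
side 6.1 324 71 74
scene 6.15 72 80 93
side 6.2 334 72 73
6.25 [517.00591022 125.99639275  47.3030049 ] [-0.08719763  0.6083293  -0.87416165]
```

```bash
cat > fit.py <<'E'
from h import *
import glob,re,sys
from scipy.optimize import least_squares
def data():
    D=[]
    for f in glob.glob('pics/[mf]_*'):
        n,t=re.search(r'_(scene|side)_(\d+)',f).groups(); t=round(int(t)/5)*.05
        a,m=arrow(cv2.imread(f)[:,:,::-1],n); D.append((t,n,m))
    return sorted(D,key=lambda d:d[0])
D=data(); ex=np.zeros(360,bool); ex[40:150]=1
pts=[]
# unwrap by tracking with predicted angle
p=324.;tp=2.55;v=115.
for t,n,m in D:
    pred=p+v*(t-tp); idx=(np.arange(-14,15)+int(round(pred)))
    q=idx[np.argmin(m[idx%360])]
    if ex[q%360] or m[q%360]>(145 if n=='scene' else 105): continue
    pts.append((t,q,n=='scene')); 
    if len(pts)>5: v=np.clip(np.polyfit([x[0] for x in pts[-8:]],[x[1] for x in pts[-8:]],1)[0],10,130)
    p=q;tp=t
P=np.array(pts,float)
def model(x,t): # th0,w0,visc b,coulomb c, scene offset ; t from 2.6
    T=t-2.6;b=max(x[2],1e-4); k=x[3]/b
    return x[0]+(x[1]+k)*(1-np.exp(-b*T))/b-k*T
r=lambda x:np.r_[model(x,P[:,0])+x[4]*P[:,2]-P[:,1], (x[4])/3]
s=least_squares(r,[325,115,.08,3,0],loss='soft_l1',f_scale=3,bounds=([300,60,.0,0,-10],[350,150,.4,30,10])); x=s.x
print('x',x.round(3),'n',len(P),'rms',np.sqrt(np.mean(r(x)**2)).round(2)); 
for q in P[-12:]: print(q.round(2),end='')
print()
ts=np.arange(2.6,40,.01);th=model(x,ts);w=np.gradient(th,ts)
for k in range(1,5):
    g=24.8+360*k; i=np.argmax(th>g)
    if i and w[:i+1].min()>0: print('gate',k,ts[i].round(2),'w rad/s',np.radians(w[i]).round(2))
E
python3 fit.py
```

```text
x [3.27138e+02 1.18536e+02 8.60000e-02 0.00000e+00 4.22000e-01] n 40 rms 2.11
[  5.65 645.     1.  ][  5.7 649.    0. ][  5.75 655.     1.  ][  5.8 658.    0. ][  5.85 665.     1.  ][  5.9 665.    0. ][  5.95 674.     1.  ][  6. 674.   0.][  6.05 684.     1.  ][  6.1 684.    0. ][  6.15 694.     1.  ][  6.2 694.    0. ]
gate 1 3.1 w rad/s 1.98
gate 2 6.8 w rad/s 1.44
gate 3 12.27 w rad/s 0.9
gate 4 22.96 w rad/s 0.36
```

Request:
step_arm --increments '[[[0,0,0.1,0],[0,0,0.2,0],[0,0,0.3,0],[0,0,0.3,0],[0,0,0.3,0],[0,0,0.3,0],[0,0,0.3,0],[0,0,0.3,0]]]'

```text
time_s: 7.05
tcp_pos: [517.0, 126.0, 44.3]
ee_rot: [0.707, 0.707, 0.0, 0.0]
force: [0.6, 0.1, 0.4]
gripper_width: 0.3
finger_force: 0.0
```

Request:
step_arm --increments '[[[0,0,0,0],[0,0,0,0],[0,0,0,0],[0,0,0,0],[0,0,0,0],[0,0,0,0],[0,0,0,0],[0,0,0,0]]]'

```text
time_s: 7.85
tcp_pos: [517.0, 126.0, 44.3]
ee_rot: [0.707, 0.707, -0.0, -0.0]
force: [0.0, -0.5, -0.3]
gripper_width: 0.2
finger_force: 0.0
```

Request:
step_arm --increments '[[[0,0,0,0],[0,0,0,0],[0,0,0,0],[0,0,0,0],[0,0,0,0],[0,0,0,0],[0,0,0,0],[0,0,0,0]]]'

```text
time_s: 8.65
tcp_pos: [517.0, 126.0, 44.3]
ee_rot: [0.707, 0.707, -0.0, -0.0]
force: [0.5, -1.0, 0.4]
gripper_width: -0.2
finger_force: 0.0
```

```bash
python3 m.py 12 | tail -1;  python3 fit.py
```

```text
9.25 [516.96017317 126.01461195  44.26344747] [-0.09655291 -0.80676393  1.24209495]
x [ 3.30391e+02  1.10300e+02  4.10000e-02  0.00000e+00 -1.88000e-01] n 50 rms 3.24
[  6.15 694.     1.  ][  6.2 694.    0. ][  8.65 923.     1.  ][  8.7 929.    0. ][  8.75 931.     1.  ][  8.8 936.    0. ][  8.9 944.    0. ][  9. 953.   0.][  9.05 956.     1.  ][  9.1 961.    0. ][  9.15 964.     1.  ][  9.2 969.    0. ]
gate 1 3.1 w rad/s 1.89
gate 2 6.68 w rad/s 1.63
gate 3 10.87 w rad/s 1.38
gate 4 15.91 w rad/s 1.12
```

```bash
python3 - <<'E'
from h import *
import glob
for f in sorted(glob.glob('pics/m_*'),key=lambda f:int(f.split('_')[2][:-4])):
    t=int(f.split('_')[2][:-4])
    if not(t>860 or 470<t<500 or t>600 and t<630): continue
    n='scene' if 'scene' in f else 'side'
    a,m=arrow(cv2.imread(f)[:,:,::-1],n); o=[i for i in range(360) if not 40<i<150 and m[i]==m[[(i+k)%360 for k in range(-12,13)]].min()]
    o=sorted(o,key=lambda i:m[i])[:3]; print(n,t,[(i,int(m[i])) for i in o])
E
python3 -c "
import cv2
cv2.imwrite('pics/v.png',cv2.resize(cv2.imread('pics/m_side_920.png')[140:250,220:400],None,fx=4,fy=4))"
```

```text
scene 475 [(199, 119), (19, 176), (257, 254)]
side 480 [(206, 69), (23, 155), (265, 171)]
scene 485 [(209, 135), (29, 165), (156, 228)]
side 490 [(214, 76), (35, 155), (167, 199)]
scene 495 [(219, 145), (39, 162), (336, 253)]
scene 605 [(324, 121), (27, 160), (206, 247)]
side 610 [(324, 71), (35, 160), (161, 208)]
scene 615 [(334, 121), (37, 152), (215, 249)]
side 620 [(334, 72), (37, 109), (172, 209)]
scene 865 [(203, 124), (23, 173), (318, 254)]
side 870 [(209, 72), (24, 166), (161, 197)]
scene 875 [(211, 143), (32, 161), (157, 228)]
side 880 [(216, 76), (35, 136), (168, 200)]
scene 885 [(219, 147), (40, 152), (337, 253)]
side 890 [(224, 77), (177, 205), (12, 213)]
scene 895 [(228, 154), (153, 231), (344, 251)]
side 900 [(233, 76), (182, 204), (162, 207)]
scene 905 [(236, 144), (180, 234), (156, 235)]
side 910 [(241, 81), (358, 178), (191, 203)]
scene 915 [(244, 143), (7, 200), (187, 233)]
side 920 [(249, 87), (0, 174), (197, 204)]
```

View pics/v.png

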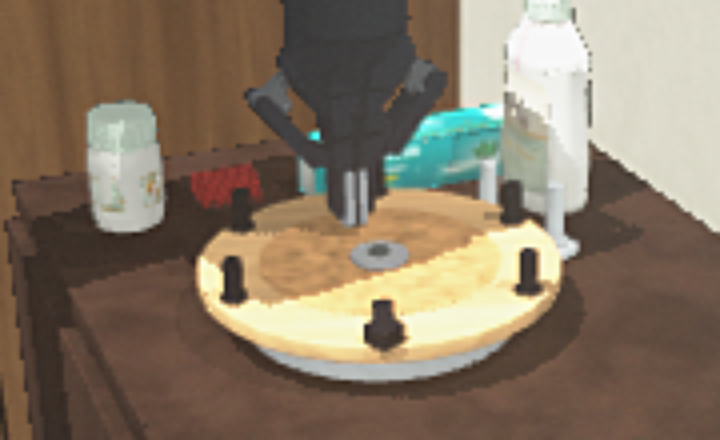

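The arrow is at (383,325), at the front, so the tracking is right. The deck is slowing gently, so I'll let it run on and brake it on a slower pass.

Request:
step_arm --increments '[[[0,0,0,0],[0,0,0,0],[0,0,0,0],[0,0,0,0],[0,0,0,0],[0,0,0,0],[0,0,0,0],[0,0,0,0]]]'

```text
time_s: 10.05
tcp_pos: [517.0, 126.0, 44.3]
ee_rot: [0.707, 0.707, -0.0, 0.0]
force: [-0.1, 0.0, 0.6]
gripper_width: -0.2
finger_force: 0.0
```

Request:
step_arm --increments '[[[0,0,0,0],[0,0,0,0],[0,0,0,0],[0,0,0,0],[0,0,0,0],[0,0,0,0],[0,0,0,0],[0,0,0,0]]]'

```text
time_s: 10.85
tcp_pos: [517.0, 126.0, 44.3]
ee_rot: [0.707, 0.707, 0.0, -0.0]
force: [-0.0, -0.1, 0.9]
gripper_width: -0.2
finger_force: 0.0
```

Request:
step_arm --increments '[[[0,0,0,0],[0,0,0,0],[0,0,0,0],[0,0,0,0],[0,0,0,0],[0,0,0,0],[0,0,0,0],[0,0,0,0]]]'

```text
time_s: 11.65
tcp_pos: [517.0, 126.0, 44.3]
ee_rot: [0.707, 0.707, -0.0, -0.0]
force: [0.2, 0.9, 0.7]
gripper_width: -0.1
finger_force: 0.0
```

Request:
step_arm --increments '[[[0,0,0,0],[0,0,0,0],[0,0,0,0],[0,0,0,0],[0,0,0,0],[0,0,0,0],[0,0,0,0],[0,0,0,0]]]'

```text
time_s: 12.45
tcp_pos: [517.0, 126.0, 44.3]
ee_rot: [0.707, 0.707, -0.0, -0.0]
force: [0.1, -0.5, 0.2]
gripper_width: 0.1
finger_force: 0.0
```

Request:
step_arm --increments '[[[0,0,0,0],[0,0,0,0],[0,0,0,0],[0,0,0,0],[0,0,0,0],[0,0,0,0],[0,0,0,0],[0,0,0,0]]]'

```text
time_s: 13.25
tcp_pos: [517.0, 126.0, 44.3]
ee_rot: [0.707, 0.707, -0.0, -0.0]
force: [-0.3, -0.7, -0.2]
gripper_width: 0.1
finger_force: 0.0
```

```bash
python3 m.py 12 | tail -1; sed -i "s/idx=(np.arange(-14,15)/W=14 if t-tp<1 else 29; idx=(np.arange(-W,W+1)/" fit.py; sed -i 's/^    pred=.*W=/    if t-tp>1 and len(pts)>20: Q=np.array(pts); c=np.polyfit(Q[:,0],Q[:,1],2); p=np.polyval(c,t); tp0=t\n    pred=p+(v*(t-tp) if t-tp<=1 or len(pts)<=20 else 0); W=/' fit.py; python3 fit.py
```

```text
13.85 [516.98121774 126.00731103  44.2801154 ] [-0.31337946  0.31911551  0.89294186]
x [3.27138e+02 1.18536e+02 8.60000e-02 0.00000e+00 4.22000e-01] n 40 rms 2.11
[  5.65 645.     1.  ][  5.7 649.    0. ][  5.75 655.     1.  ][  5.8 658.    0. ][  5.85 665.     1.  ][  5.9 665.    0. ][  5.95 674.     1.  ][  6. 674.   0.][  6.05 684.     1.  ][  6.1 684.    0. ][  6.15 694.     1.  ][  6.2 694.    0. ]
gate 1 3.1 w rad/s 1.98
gate 2 6.8 w rad/s 1.44
gate 3 12.27 w rad/s 0.9
gate 4 22.96 w rad/s 0.36
```

```bash
cat > fit.py <<'E'
from h import *
import glob,re,sys
from scipy.optimize import least_squares
ok=np.ones(360,bool); ok[35:155]=0
R=[]
for f in glob.glob('pics/[mf]_*'):
    n,t=re.search(r'_(scene|side)_(\d+)',f).groups(); t=round(int(t)/5)*.05
    m=np.where(ok,arrow(cv2.imread(f)[:,:,::-1],n)[1],999); i=m.argmin()
    if m[i]<(160 if n=='scene' else 95): R.append((t,i,n=='scene'))
P=np.array(sorted(R),float)
def model(x,t):
    T=t-2.6;k=x[3]/x[2]
    return x[0]+(x[1]+k)*(1-np.exp(-x[2]*T))/x[2]-k*T
x=np.array([330.4,110.3,.041,.1,0])
for tm in np.r_[np.arange(7,P[-1,0],4),99]:
    k=P[:,0]<tm; Q=P[k]; Q[:,1]+=360*np.round((model(x,Q[:,0])-Q[:,1])/360)
    r=lambda x:np.r_[model(x,Q[:,0])+x[4]*Q[:,2]-Q[:,1],(x[2]-.041)/.01,x[4]/3]
    x=least_squares(r,x,loss='soft_l1',f_scale=3,bounds=([300,60,.001,0,-10],[350,150,.4,30,10])).x
e=r(x)[:-2]; print('x',x.round(3),len(Q),'rms',e.std().round(2),'last res(model-meas)',e[-12:].round(1))
ts=np.arange(2.6,45,.01);th=model(x,ts);w=np.gradient(th,ts)
for k in range(1,8):
    i=np.argmax(th>24.8+360*k)
    if i: print('gate',k,ts[i].round(2),'w',np.radians(w[i]).round(2))
E
python3 fit.py
```

```text
x [ 3.29918e+02  1.10768e+02  4.10000e-02  1.19000e-01 -2.03000e-01] 66 rms 2.87 last res(model-meas) [-0.5 -0.7 -0.4 -0.7  0.6 -0.6  0.7  0.3  0.6  0.3  0.6  0.3]
gate 1 3.11 w 1.89
gate 2 6.68 w 1.63
gate 3 10.88 w 1.37
gate 4 15.99 w 1.1
gate 5 22.53 w 0.83
gate 6 31.68 w 0.56
```

Request:
step_arm --increments '[[[0,0,0,0],[0,0,0,0],[0,0,0,0],[0,0,0,0],[0,0,0,0],[0,0,0,0],[0,0,0,0],[0,0,0,0]]]'

```text
time_s: 14.65
tcp_pos: [517.0, 126.0, 44.3]
ee_rot: [0.707, 0.707, -0.0, -0.0]
force: [1.2, 0.2, -0.8]
gripper_width: 0.1
finger_force: 0.0
```

Request:
step_arm --increments '[[[0,0,0,0],[0,0,0,0],[0,0,0,0],[0,0,0,0],[0,0,0,0],[0,0,0,0],[0,0,0,0],[0,0,0,0]]]'

```text
time_s: 15.45
tcp_pos: [517.0, 126.0, 44.3]
ee_rot: [0.707, 0.707, 0.0, 0.0]
force: [0.0, 0.6, 1.1]
gripper_width: -0.0
finger_force: 0.0
```

Request:
step_arm --increments '[[[0,0,0,0],[0,0,0,0],[0,0,0,0],[0,0,0,0],[0,0,0,0],[0,0,0,0],[0,0,0,0],[0,0,0,0]]]'

```text
time_s: 16.25
tcp_pos: [517.0, 126.0, 44.3]
ee_rot: [0.707, 0.707, 0.0, -0.0]
force: [0.4, 0.0, 1.0]
gripper_width: 0.0
finger_force: 0.0
```

Request:
step_arm --increments '[[[0,0,0,0],[0,0,0,0],[0,0,0,0],[0,0,0,0],[0,0,0,0],[0,0,0,0],[0,0,0,0],[0,0,0,0]]]'

```text
time_s: 17.05
tcp_pos: [517.0, 126.0, 44.3]
ee_rot: [0.707, 0.707, -0.0, 0.0]
force: [0.8, 0.2, -0.3]
gripper_width: 0.3
finger_force: 0.0
```

Request:
step_arm --increments '[[[0,0,0,0],[0,0,0,0],[0,0,0,0],[0,0,0,0],[0,0,0,0],[0,0,0,0],[0,0,0,0],[0,0,0,0]]]'

```text
time_s: 17.85
tcp_pos: [517.0, 126.0, 44.3]
ee_rot: [0.707, 0.707, -0.0, -0.0]
force: [0.3, 0.3, 0.5]
gripper_width: -0.1
finger_force: 0.0
```

Request:
step_arm --increments '[[[0,0,0,0],[0,0,0,0],[0,0,0,0],[0,0,0,0],[0,0,0,0],[0,0,0,0],[0,0,0,0],[0,0,0,0]]]'

```text
time_s: 18.65
tcp_pos: [517.0, 126.0, 44.3]
ee_rot: [0.707, 0.707, -0.0, -0.0]
force: [-0.5, 0.1, 0.6]
gripper_width: -0.0
finger_force: 0.0
```

Request:
step_arm --increments '[[[0,0,0,0],[0,0,0,0],[0,0,0,0],[0,0,0,0],[0,0,0,0],[0,0,0,0],[0,0,0,0],[0,0,0,0]]]'

```text
time_s: 19.45
tcp_pos: [517.0, 126.0, 44.3]
ee_rot: [0.707, 0.707, 0.0, 0.0]
force: [-0.1, 0.3, 0.1]
gripper_width: 0.1
finger_force: 0.0
```

Request:
step_arm --increments '[[[0,0,0,0],[0,0,0,0],[0,0,0,0],[0,0,0,0],[0,0,0,0],[0,0,0,0],[0,0,0,0],[0,0,0,0]]]'

```text
time_s: 20.25
tcp_pos: [517.0, 126.0, 44.3]
ee_rot: [0.707, 0.707, -0.0, -0.0]
force: [-0.5, 0.2, 0.1]
gripper_width: -0.2
finger_force: 0.0
```

```bash
python3 m.py 30 | tail -4; python3 fit.py
```

```text
side 21.6 321 73 80
scene 21.65 72 81 92
side 21.7 326 71 88
21.75 [517.00854255 125.98464581  44.29377604] [ 0.20117329  0.73528295 -0.16844504]
x [3.30368e+02 1.09898e+02 2.50000e-02 1.50600e+00 4.86000e-01] 96 rms 2.6 last res(model-meas) [-1.   2.9 -0.2  2.6 -0.6  3.3 -0.9  2.9 -1.3  3.5 -1.7  3.1]
gate 1 3.11 w 1.88
gate 2 6.68 w 1.63
gate 3 10.88 w 1.37
gate 4 16.03 w 1.08
gate 5 22.97 w 0.74
gate 6 36.11 w 0.24
```

```bash
python3 m.py 12; python3 fit.py
```

```text
scene 21.75 72 80 90
side 21.8 103 70 73
scene 21.85 72 79 89
side 21.9 336 72 76
scene 21.95 72 80 90
side 22.0 342 74 113
scene 22.05 72 80 89
side 22.1 346 75 87
scene 22.15 72 82 93
side 22.2 127 87 89
scene 22.25 72 82 92
side 22.3 130 80 83
22.35 [517.01554463 126.00319882  44.29315087] [-0.28072802 -0.13587769  1.25410419]
x [3.29620e+02 1.10277e+02 2.80000e-02 1.26900e+00 7.80000e-01] 108 rms 2.59 last res(model-meas) [-1.4  4.1 -0.8  2.7 -1.2  1.3 -1.7  1.8 -2.2 -2.7 -2.7 -3.2]
gate 1 3.11 w 1.89
gate 2 6.68 w 1.63
gate 3 10.88 w 1.37
gate 4 16.04 w 1.08
gate 5 22.95 w 0.75
gate 6 35.1 w 0.31
```

Request:
step_arm --increments '[[[0,0,0.1,0],[0,0,0.2,0],[0,0,0.3,0],[0,0,0.35,0],[0,0,0.4,0],[0,0,0.9,0],[0,0,0.95,0],[0,0,0.95,0]]]'

```text
time_s: 23.15
tcp_pos: [517.4, 126.1, 35.0]
ee_rot: [0.707, 0.707, 0.0, 0.0]
force: [-0.5, -0.0, 5.9]
gripper_width: -0.0
finger_force: 3.0
```

```bash
python3 - <<'E'
from h import *
for n in ['scene','side','scene','side']:
    im,_=snap(n,'b_%s_%d.png'%(n,arm.observe()['time_s']*100)); a,m=arrow(im,n); o=np.r_[0:45,340:360]; print(n,o[m[o].argmin()],m[o].min())
s=arm.observe(); print(s['time_s'],s['tcp_pos'],s['force'])
cv2.imwrite('pics/b.png',cv2.resize(im[130:250,220:400,::-1],None,fx=4,fy=4,interpolation=cv2.INTER_CUBIC))
E
```

```text
scene 29 106.926476
side 27 99.836075
scene 29 105.82673
side 27 99.12081
23.35 [517.42291993 126.05048353  35.14825591] [-0.36178086 -1.25487253  5.7744243 ]
```

View pics/b.png

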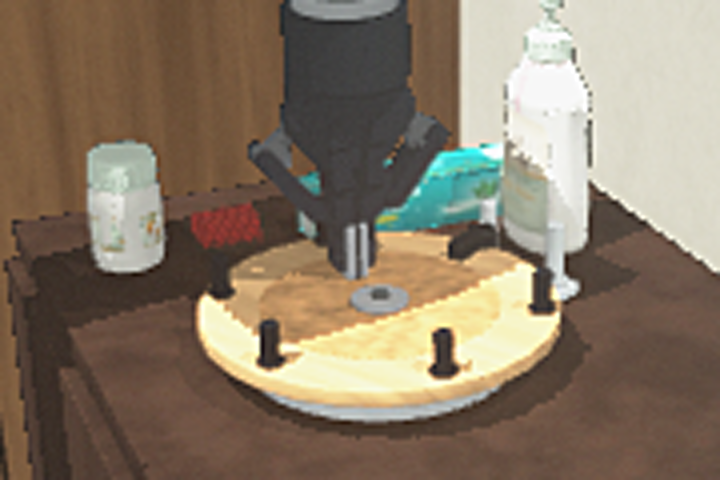

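The deck is stopped and the arrow, near (475,240), stands between the posts. It measures about 3° past the middle, roughly 6 mm, which is within tolerance. I now lift straight off.

Request:
step_arm --increments '[[[0,0,-0.1,0],[0,0,-0.3,0],[0,0,-0.7,0],[0,0,-1.5,0],[0,0,-3,0],[0,0,-5,0],[0,0,-7,0],[0,0,-9,0]]]'

```text
time_s: 24.15
tcp_pos: [516.8, 126.0, 126.0]
ee_rot: [0.707, 0.707, 0.0, -0.0]
force: [1.0, -0.3, 0.5]
gripper_width: -0.3
finger_force: 0.0
```

Request:
step_arm --increments '[[[0,0,-0.5,0],[0,0,-0.5,0],[0,0,-0.5,0],[0,0,-0.5,0],[0,0,-0.5,0],[0,0,-0.5,0],[0,0,-0.5,0],[0,0,-0.5,0]]]'

```text
time_s: 24.95
tcp_pos: [517.0, 126.0, 129.7]
ee_rot: [0.707, 0.707, -0.0, -0.0]
force: [-0.4, -0.3, 0.4]
gripper_width: -0.1
finger_force: 0.0
```

```bash
python3 - <<'E'
from h import *
for n in ['scene','side','scene','side']:
    im,_=snap(n); a,m=arrow(im,n); o=np.r_[0:45,340:360]; print(n,o[m[o].argmin()],m[o].min())
print(arm.job_done())
E
```

```text
scene 33 109.18415
side 33 75.97461
scene 33 107.2041
side 33 75.455215
the job is handed in; nothing more can be done
None
```

I flicked the deck, let it spin freely past the gate four times, braked it with the arrow between the posts, lifted the hand clear and handed the job in. No verdict came back: the arrow's last reading was about 8° (some 17 mm) past the gate's middle, inside the 22 mm limit but close, against about 3° before the hand lifted, and I did not check whether that shift was real movement or measuring error.

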